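# Lock the coupling clamp with the extension bar

### The arm

A 7-joint arm with a two-finger parallel gripper is mounted at the origin on a cart in front of the work surface, level with it; the furniture and walls round the work are solid. World frame = base frame: x ahead of the robot, y to its left, z up, the work surface at z = 0. Lengths are in m, angles in rad, forces in N, time in s.
With the tool pointing down it reaches from about 0.425 to 1.025 m from the base axis. Payload 3.6 kg.
Tool frame: the origin (TCP) lies at the very end of the fingers, on their centre line; the grasp point (between the pads) lies 19 mm behind it (r.hold_point_z is the distance from the TCP to the grasp point, in m); z points along the fingers, y is the direction in which the jaws open and shut (so a half turn about z gives the same grasp; the last joint's range is limited). The gripper opens to 85 mm and grips with 20 to 120 N. Pads are 22 mm wide; open, the fingers measure 114 mm over their backs; the gripper's body (76 mm by 85 mm) begins 54 mm behind the grasp point. The pads swing forward as they close: fully open they stand 13 mm farther back than shut.
Start: joints at [1.187, 0.591, 0.048, 1.609, -0.033, 0.943, -0.034], TCP at [0.208, -0.695, 0.231] pointing down, gripper open.
Joint ranges: [-2.69, 2.69], [-0.47, 2.24], [-1.27, 1.36], [0.19, 2.51], [-1.53, 4.68], [0.08, 2.07], [-3.09, 3.09]. Speed limits (rad/s): [2.57, 2.57, 3.14, 3.14, 3.14, 3.14, 3.14].

### API

Orientations are given as a unit quaternion [w, x, y, z].
In Python, from workcell import telemetry, grab_frame, order, finder, r gives the robot as it stands.
- The arm moves only by the tool step_arm, never from a script. Its argument "series" is a list of rows, each an object with "fingers": the opening, from -1 (shut) to 1 (fully open); "offset": the shift along the tool's x, y, z in cm, a list of three; "dr": the turn, a rotation vector about the tool's x, y, z in rad, a list of three. A call has 1 to 12 rows; each row shifts and turns the pose as measured when the row begins, along the tool's axes as they then stand; what a row does not reach is not made up. A row lasts 1/8 s, in which the tool goes at most 62.5 mm and 10.7 degrees, less where a joint would pass 70% of its speed; a pose out of reach is approached as far as the arm can. A call with a gripper value outside its range is refused whole. The fingers move at their own pace and stop on an object; "squeeze" is the grip in N (left out, the last holds). Time passes only in rows, so rows that do not move let the fingers close. It gives the time, the measured TCP pose, the force and the opening at its end, in the units of the state.
- telemetry.read_state(): the state, without advancing time (a new reading comes with each control period).
- grab_frame(name): name is "scene" or "top"; returns a dict with "pixels" (420x560x3 uint8, red, green, blue), "depth" (420x560 float32, m along the optical axis (not along the pixel's ray), 0 where there is no reading), "K" (3x3 intrinsics, pixels), "R" (3x3) and "t" (3): a world point X has camera coordinates R X + t. Camera axes: x right, y down, z forward; pixel columns grow to the right and rows downward; lengths in m; the calibration is good to about 2 mm. A picture is of the moment at which its call begins.
- order.job_done(): hands the job in, once; it reports no verdict.
Trained networks look in the newest picture that a camera, given by its name, has taken for a name from the list of things; names that differ only in an ending like _2 or _b are one class to them, and where a whole thing is asked for, a point or a joint stands for the part that bears it (a point fixed in the world has none). Each returns a list of dicts, best first, with "p" (0 to 1); they miss things now and then, are a little off and sometimes report something else, mostly with a low value. They report only what shows in the picture. A call takes as long as a camera call.
- finder.recognise(camera, thing): "centre" ([x, y, z] in m, in world coordinates, good to about 4 mm: the middle of the surface that is visible of it).
The state is a dict: "t": time; "joint_positions": joint angles; "qvel": joint speeds; "tau": joint torques, N m; "ee_pos": TCP position; "tcp_rot": TCP orientation; "force": force on the tool from outside, world axes, zero at the start; "wrist_torque": the same for the moment, N m; "width": finger opening in m.
Only numpy, scipy, OpenCV 4.12 (cv2) and the standard library are available. Lean on these libraries where they do the work, as an engineer would, in place of code of your own. Each camera call takes 0.05 s, during which the arm holds its last target. There are 200 camera calls.

### The job

The toggle clamp on the grey plate is open; its handle is too stiff to be thrown by its short end. Pick up the loose square extension bar, lay its bare steel end down into the open channel of the handle, and with the bar swing the handle clockwise (seen from above), past the dead point, until the clamp is locked on the grey pipe coupling. Then let go and leave the bar lying in the handle.

Things in the scene. Friction and masses are not known exactly. Their poses are not given: they have to be found in the camera images.
- bar: Loose straight extension bar, 186 mm long, 0.16 kg, lying flat: bare square steel shank (18x18 mm, 108 mm bare) and black flat-sided hand grip (22 wide, 22 high, 78 mm long). Undersides flush. Origin: underside, about mid-length; x runs from the steel end (-95 mm) to the grip's end (+91 mm), z up. The grip begins at +13 mm. Centre of mass near x = -30 mm.
- bar_grip (a point): Place on the black grip where the bar is held well, amid its width and height, 35 mm from the bar's origin towards the black end and 11 mm above its underside; axes as the bar's.
- bar_tip (a point): Underside of the bar's bare steel end face, 95 mm from the bar's origin; axes as the bar's.
- clamp: Toggle clamp on a grey plate screwed to the table (100x270x12 mm). Origin: at table height on the upright axis of the handle's pivot; y runs along the plunger towards the pipe coupling that already lies in its nest 170 mm off, z up. The plate reaches from y = -55 to +215 mm and x = -50 to +50 mm. Nothing on the clamp stands higher than 66 mm.
- handle_seat (a point): Middle of the floor of the handle's open-topped steel channel, 80 mm from the pivot axis, 36 mm above the table; x along the handle, outwards from the pivot, z up. Channel 24 mm wide inside, lips 64 mm above the table, end wall 32 mm and open outer end 130 mm from the pivot axis. The bar stays lying when let go with its steel end face 33 to 58 mm from the pivot axis, its grip outside the channel.
- lever (a joint): Angle of the handle about the upright pivot axis: 0 = open (as found), grows as the handle turns clockwise seen from above. Dead point at 0.85 rad, closed stop at 1.02 rad. A spring drives it back to open before the dead point and holds it closed after; the stiffest place takes about 1.3 N m (about 8 N at the bar's grip).

How it is judged:
By the outcome, as a careful person would: the job done as asked, in the order asked, and still so for the second after the job is handed in, with the robot touching nothing.
It also fails if it takes over 45 s, if anything falls off the work surface, if the arm or the gripper's body presses on something with over 40 N, if the wrist force passes 120 N, or if a joint passes its speed limit or range.

## Working session

There is one attempt and no reset: what is moved stays moved. The work goes in short steps, Python scripts to look and compute and a tool call to move; the robot and the scene stay as the last step left them, time stands still between calls to the robot, and variables do not carry over. Pictures are saved under pics/ and viewed, on a budget of 10 in all, crops included, one or two more only if the job needs it, and the job is handed in when it is done.

Besides the shell and the picture viewer there is one more tool, called by a JSON object that holds its "name" and its "arguments", one argument or row to a line. step_arm: Moves the arm, as the interface text tells. Its arguments: {"type":"object","properties":{"series":{"type":"array","items":{"type":"object","properties":{"fingers":{"type":"number"},"offset":{"type":"array","items":{"type":"number"}},"dr":{"type":"array","items":{"type":"number"}}}}},"squeeze":{"type":"number"}},"required":["series"]}

```bash
mkdir -p pics; ls; python3 - <<'E'
from workcell import telemetry, grab_frame, order, finder, r
import cv2, numpy as np
s=telemetry.read_state(); print({k:np.round(v,3).tolist() for k,v in s.items()})
print(r.hold_point_z)
for c in ["scene","top"]:
    f=grab_frame(c); cv2.imwrite(f"pics/{c}0.png",f["pixels"][:,:,::-1]); np.savez(f"{c}0.npz",**f)
    for n in ["bar","bar_grip","bar_tip","clamp","handle_seat","lever"]:
        try: print(c,n,[(round(d["p"],2),np.round(d["centre"],3).tolist()) for d in finder.recognise(c,n)[:3]])
        except Exception as e: print(c,n,e)
E
```

```text
pics
{'t': 0.0, 'joint_positions': [1.186, 0.592, 0.048, 1.61, -0.033, 0.943, -0.034], 'qvel': [0.0, -0.001, -0.0, 0.001, 0.0, -0.001, -0.0], 'tau': [-0.0, -54.87, 1.546, -19.813, 0.009, 0.009, 0.0], 'ee_pos': [0.208, -0.694, 0.23], 'tcp_rot': [-0.001, 0.989, 0.145, -0.0], 'force': [-0.104, 0.009, -0.299], 'wrist_torque': [-0.005, 0.012, -0.013], 'width': 0.085}
0.0187
scene bar [(0.78, [0.51, -0.315, 0.019])]
scene bar_grip [(0.82, [0.514, -0.316, 0.02])]
scene bar_tip [(0.92, [0.509, -0.322, 0.022])]
scene clamp [(0.7, [0.568, 0.194, 0.02])]
scene handle_seat [(0.65, [0.586, 0.048, 0.044])]
scene lever [(0.74, [0.585, 0.05, 0.045])]
top bar [(0.58, [0.519, -0.342, 0.016])]
top bar_grip [(0.97, [0.521, -0.337, 0.015])]
top bar_tip [(0.65, [0.517, -0.341, 0.017])]
top clamp [(0.85, [0.586, 0.143, 0.014])]
top handle_seat [(0.58, [0.603, 0.026, 0.048])]
top lever [(0.8, [0.606, 0.025, 0.046])]
```

View pics/top0.png

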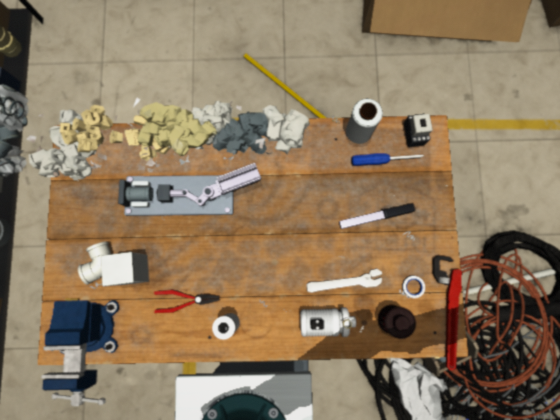

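View pics/scene0.png

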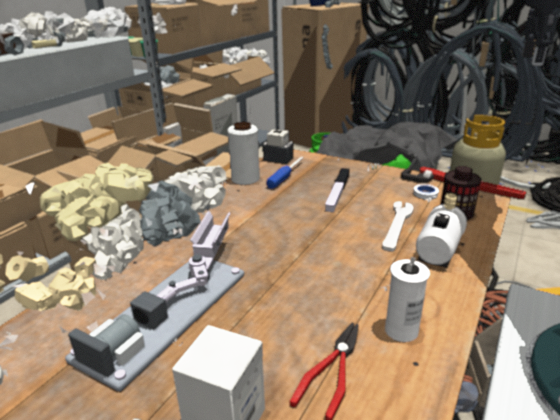

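The top view has the image's up as world +x and left as +y. The bar's steel end is at (342,222) and its black end at (413,209). The clamp's channel runs from (220,192) to (259,172), and its pivot is near (210,190). The coupling is at (137,193). I'll measure these with depth next.

```bash
cat > h.py <<'E'
import numpy as np, cv2
def cloud(f):
    d=f["depth"]; v,u=np.mgrid[:d.shape[0],:d.shape[1]]
    K=f["K"]; P=np.stack([(u-K[0,2])/K[0,0]*d,(v-K[1,2])/K[1,1]*d,d],-1)
    W=(P-f["t"])@f["R"]; W[d==0]=np.nan
    return W
def box(W,px,x0,x1,y0,y1,z0,z1):
    m=(W[...,0]>x0)&(W[...,0]<x1)&(W[...,1]>y0)&(W[...,1]<y1)&(W[...,2]>z0)&(W[...,2]<z1)
    return W[m],px[m]
def rect(P):
    (c,s,a)=cv2.minAreaRect((P[:,:2]*1000).astype(np.float32))
    return np.round(c,1),np.round(s,1),round(a,1)
E
python3 - <<'E'
from h import *
for c in ["top","scene"]:
    f=dict(np.load(f"{c}0.npz")); W=cloud(f); px=f["pixels"]
    print(c,"cam",np.round(-f["R"].T@f["t"],3),"table z",np.nanmedian(box(W,px,.35,.45,-.2,.1,-.03,.03)[0][:,2]))
    P,q=box(W,px,.43,.6,-.46,-.2,.010,.04); print("bar",len(P),rect(P),np.round(np.percentile(P[:,2],[10,50,90]),4))
    b=q.max(1)<90; 
    for n,m in(("black",b),("steel",q.min(1)>140)): print(n,m.sum(),rect(P[m]),np.round(P[m].mean(0),4), np.round(np.median(P[m][:,2]),4))
    P,q=box(W,px,.5,.72,-.1,.12,.03,.09); print("handle",len(P),rect(P))
    P,q=box(W,px,.5,.72,-.1,.12,.055,.075); print("lips",len(P),rect(P))
    P,q=box(W,px,.45,.72,-.05,.32,.007,.02); print("plate",len(P),rect(P))
    P,q=box(W,px,.5,.8,-.35,.1,.07,.3); print("tall",len(P),P.min(0) if len(P) else 0,P.max(0) if len(P) else 0)
f=dict(np.load("top0.npz"));px=f["pixels"]
a=cv2.resize(px[150:225,115:275],None,fx=5,fy=5,interpolation=cv2.INTER_CUBIC)
cv2.imwrite("pics/crop1.png",a[:,:,::-1])
W=cloud(f)
for p in[(220,192),(259,172),(212,190)]: print(p,np.round(W[p[1],p[0]],3))
P,q=box(W,px,.5,.72,-.06,.12,.03,.09)
for y in np.arange(-.06,.12,.01):
    s=P[(P[:,1]>y)&(P[:,1]<y+.01)]
    if len(s): print(round(y,3),len(s),np.round([s[:,0].min(),s[:,0].max(),s[:,2].min(),s[:,2].max()],3))
E
```

```text
top cam [ 0.372 -0.118  1.014] table z 0.001754042675260692
bar 638 (array([ 499.5, -336.8]), array([ 68.9, 185.8]), 9.7) [0.0179 0.0214 0.0251]
black 292 (array([ 530.2, -386. ]), array([26.1, 75.1]), 10.6) [ 0.53   -0.385   0.0235] 0.0237
steel 335 (array([ 511.1, -295.4]), array([ 18.1, 107.7]), 12.3) [ 0.5105 -0.2944  0.0196] 0.0197
handle 2174 (array([658.7,  17.8]), array([144.9, 252.8]), 21.7)
lips 930 (array([658.7,  -4.8]), array([143.6, 199.4]), 12.0)
plate 2671 (array([567.4, 126.2]), array([212.9, 335.3]), 11.2)
tall 4559 [ 0.6172067  -0.33494715  0.07001214] [0.79758784 0.0999901  0.19502556]
scene cam [0.173 0.531 0.453] table z 0.0008735012011381472
bar 418 (array([ 496.8, -332.8]), array([ 68.9, 184.7]), 10.3) [0.0145 0.019  0.0229]
black 137 (array([ 528.5, -380.9]), array([22.6, 71.2]), 13.7) [ 0.5257 -0.378   0.0216] 0.0222
steel 214 (array([ 507.8, -318.7]), array([158. ,  51.9]), 83.5) [ 0.5083 -0.2909  0.0186] 0.0186
handle 4765 (array([634.5,  10. ]), array([171., 220.]), 0.0)
lips 1920 (array([647. ,   9.7]), array([145.7, 220. ]), 0.4)
plate 5268 (array([624.4, 123.1]), array([340.4, 191. ]), 89.8)
tall 4093 [ 0.65446669 -0.32693222  0.07001081] [0.78479311 0.09995874 0.19311867]
(220, 192) [0.578 0.045 0.058]
(259, 172) [ 0.639 -0.045  0.005]
(212, 190) [0.586 0.066 0.048]
-0.06 40 [0.608 0.719 0.03  0.073]
-0.05 110 [0.605 0.719 0.03  0.071]
-0.04 154 [0.602 0.719 0.031 0.077]
-0.03 146 [0.597 0.72  0.034 0.088]
-0.02 165 [0.594 0.719 0.032 0.089]
-0.01 162 [0.591 0.72  0.031 0.088]
0.0 171 [0.588 0.719 0.034 0.087]
0.01 183 [0.583 0.719 0.035 0.084]
0.02 170 [0.579 0.72  0.034 0.085]
0.03 159 [0.577 0.72  0.035 0.084]
0.04 160 [0.577 0.72  0.034 0.081]
0.05 100 [0.573 0.717 0.034 0.083]
0.06 98 [0.57  0.719 0.033 0.069]
0.07 70 [0.568 0.71  0.034 0.067]
0.08 55 [0.555 0.703 0.033 0.058]
0.09 60 [0.551 0.701 0.03  0.06 ]
0.1 22 [0.557 0.69  0.032 0.06 ]
0.11 23 [0.564 0.581 0.033 0.04 ]
```

View pics/crop1.png

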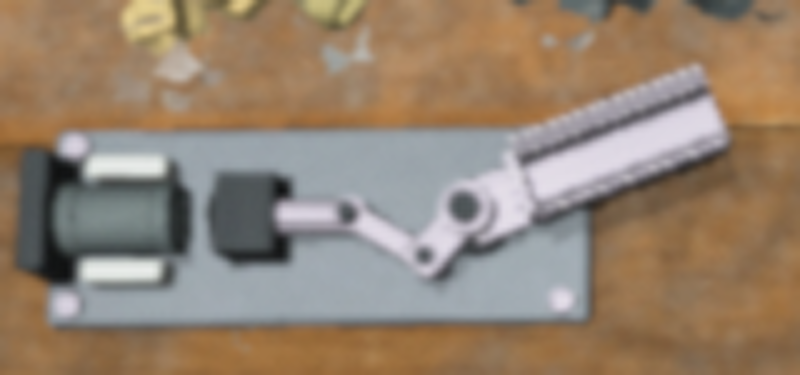

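The crop shows the pivot screw at crop (464,207), i.e. px (207.8,191.4). The channel's far lip runs from (512,135) to (698,66), and its near lip from (537,218) to (730,148). The plate's right edge is at crop x≈588.

```bash
cat >> h.py <<'E'
def ray(f,u,v,z):
    K=f["K"];d=f["R"].T@np.array([(u-K[0,2])/K[0,0],(v-K[1,2])/K[1,1],1]);o=-f["R"].T@f["t"]
    return o+d*(z-o[2])/d[2]
E
python3 - <<'E'
from h import *
f=dict(np.load("top0.npz"));W=cloud(f);px=f["pixels"]
c=lambda x,y,z:ray(f,115+(x+.5)/5-.5,150+(y+.5)/5-.5,z)
u,v=208,191; print("pivot depth",np.round(W[190:194,205:211,2],3).tolist())
for z in(.05,.06): print("pivot",z,np.round(c(464,207,z),4))
L=[c(*p,.064) for p in[(512,135),(698,66),(537,218),(730,148)]]
L=np.array(L);print("lips",np.round(L,4).tolist())
for i,j in((0,1),(2,3)): d=L[j]-L[i];print(np.degrees(np.arctan2(d[1],d[0])),np.linalg.norm(d))
print("mid in/out",np.round((L[0]+L[2])/2,4),np.round((L[1]+L[3])/2,4))
print("plate corners",[np.round(c(*p,.012)[:2],4).tolist() for p in[(62,130),(588,210),(592,318),(50,325),(73,145),(65,304),(562,299)]])
# colour/depth mask of handle, from both cameras
for n in("top","scene"):
    g=dict(np.load(n+"0.npz"));V=cloud(g)
    P,_=box(V,g["pixels"],.55,.665,-.065,.04,.026,.075)
    lip=P[P[:,2]>.055];fl=P[P[:,2]<.045]
    print(n,rect(P),"lip",len(lip),rect(lip),"floor",len(fl),rect(fl),np.percentile(fl[:,2],[10,50]),np.percentile(lip[:,2],[50,90]))
# bar: axis fit and ends
P,q=box(W,px,.43,.6,-.46,-.2,.012,.04)
S=P[(q.min(1)>140)];B=P[q.max(1)<90]
for M in(S,B):
    l=cv2.fitLine((M[:,:2]*1000).astype(np.float32),cv2.DIST_HUBER,0,.01,.01).ravel();print("line",l,np.degrees(np.arctan2(l[1],l[0])))
E
```

```text
pivot depth [[0.058, 0.053, 0.057, 0.054, 0.057, 0.056], [0.056, 0.054, 0.056, 0.054, 0.056, 0.056], [0.053, 0.054, 0.058, 0.052, 0.057, 0.055], [0.051, 0.054, 0.057, 0.056, 0.053, 0.053]]
pivot 0.05 [0.583  0.0763 0.05  ]
pivot 0.06 [0.5808 0.0743 0.06  ]
lips [[0.6144, 0.0509, 0.064], [0.646, -0.0378, 0.064], [0.5738, 0.0389, 0.064], [0.6055, -0.0527, 0.064]]
-70.37335351875679 0.09425870302814242
-70.92095275815868 0.09688611681290775
mid in/out [0.5941 0.0449 0.064 ] [ 0.6258 -0.0452  0.064 ]
plate corners [[0.6358, 0.2868], [0.5883, 0.0221], [0.5338, 0.0202], [0.5366, 0.2888], [0.6279, 0.2809], [0.547, 0.2818], [0.5437, 0.035]]
top (array([630.3,   5.7]), array([82.2, 96.8]), 19.1) lip 281 (array([619.4,  -6.3]), array([90.5, 86.8]), 88.9) floor 355 (array([609.3,  -1.9]), array([30.7, 96.7]), 21.3) [0.0354517  0.03801954] [0.06252293 0.06612676]
scene (array([630. ,   7.3]), array([83.1, 99.3]), 20.6) lip 292 (array([619.3,  -6.5]), array([92.7, 88.6]), 89.9) floor 307 (array([610.7,  -7.5]), array([80.6, 82.7]), 77.5) [0.03558044 0.03737462] [0.06190398 0.06493349]
line [ 2.1210608e-01 -9.7724664e-01  5.1057440e+02 -2.9425427e+02] -77.754196
line [ 2.0361315e-01 -9.7905141e-01  5.3024475e+02 -3.8582916e+02] -78.25167
```

{"name": "step_arm", "arguments": {
  "series": [
    {"offset": [4, -2.2, 0.5], "dr": [0, 0, 0], "fingers": 1},
    {"offset": [4, -2.2, 0.5], "dr": [0, 0, 0], "fingers": 1},
    {"offset": [4, -2.2, 0.5], "dr": [0, 0, 0], "fingers": 1},
    {"offset": [4, -2.2, 0.5], "dr": [0, 0, 0], "fingers": 1},
    {"offset": [4, -2.2, 0.5], "dr": [0, 0, 0], "fingers": 1},
    {"offset": [4, -2.2, 0.5], "dr": [0, 0, 0], "fingers": 1},
    {"offset": [4, -2.2, 0.5], "dr": [0, 0, 0], "fingers": 1},
    {"offset": [4, -2.2, 0.5], "dr": [0, 0, 0], "fingers": 1},
    {"offset": [4, -2.2, 0.5], "dr": [0, 0, 0], "fingers": 1},
    {"offset": [4, -2.2, 0.5], "dr": [0, 0, 0], "fingers": 1}
  ],
  "squeeze": 80
}}

```text
t: 1.95
ee_pos: [0.5353, -0.3683, 0.1805]
tcp_rot: [0.005, 0.99, 0.139, 0.0]
force: [0.7, -0.2, -0.2]
width: 0.0854
```

{"name": "step_arm", "arguments": {
  "series": [
    {"offset": [0, 0, 0], "dr": [0, 0, -0.15], "fingers": 1},
    {"offset": [0, 0, 0], "dr": [0, 0, -0.15], "fingers": 1},
    {"offset": [0, 0, 0], "dr": [0, 0, -0.15], "fingers": 1},
    {"offset": [0, 0, 0], "dr": [0, 0, -0.15], "fingers": 1},
    {"offset": [0, 0, 0], "dr": [0, 0, -0.15], "fingers": 1},
    {"offset": [0, 0, 0], "dr": [0, 0, -0.15], "fingers": 1},
    {"offset": [0, 0, 0], "dr": [0, 0, -0.15], "fingers": 1},
    {"offset": [0, 0, 0], "dr": [0, 0, -0.15], "fingers": 1},
    {"offset": [0, 0, 0], "dr": [0, 0, -0.15], "fingers": 1},
    {"offset": [0, 0, 0], "dr": [0, 0, -0.14], "fingers": 1}
  ]
}}

```text
t: 3.2
ee_pos: [0.5419, -0.3623, 0.1813]
tcp_rot: [0.005, 0.61, 0.793, -0.002]
force: [-0.6, -0.6, 0.3]
width: 0.0854
```

```bash
cat >> h.py <<'E'
from scipy.spatial.transform import Rotation as Ro
def Rt(s): q=s["tcp_rot"]; return Ro.from_quat([q[1],q[2],q[3],q[0]])
def goto(s,p,yaw_deg):
    """offset (cm, tool axes) and rotvec to a tool-down pose with tool x at yaw"""
    a=np.radians(yaw_deg);c,n=np.cos(a),np.sin(a)
    G=Ro.from_matrix(np.array([[c,n,0],[n,-c,0],[0,0,-1]])); R=Rt(s); M=R.as_matrix()
    print("t",round(float(s["t"]),2),"pos",np.round(s["ee_pos"],4),"yaw",round(float(np.degrees(np.arctan2(M[1,0],M[0,0]))),2),"F",np.round(s["force"],1),"Tq",np.round(s["wrist_torque"],2),"w",round(float(s["width"]),4))
    print("offset cm",np.round(R.inv().apply(np.array(p)-s["ee_pos"])*100,2),"dr",np.round((R.inv()*G).as_rotvec(),3))
E
python3 - <<'E'
from h import *
from workcell import telemetry
goto(telemetry.read_state(),[.5265,-.3686,.06],102)
f=dict(np.load("top0.npz"));W=cloud(f)
P,_=box(W,f["pixels"],.55,.74,-.2,-.01,.02,.3)
for x in np.arange(.6,.74,.02):
    s=P[(P[:,0]>x)&(P[:,0]<x+.02)&(P[:,1]<-.06)]
    if len(s): print(round(x,2),len(s),s[:,2].max().round(3))
E
```

```text
t 3.2 pos [ 0.5419 -0.3623  0.1813] yaw 104.85 F [-0.6 -0.6  0.3] Tq [0.   0.   0.06] w 0.0854
offset cm [-0.1  -1.69 12.13] dr [0.004 0.01  0.05 ]
0.66 53 0.098
0.68 324 0.109
0.7 350 0.105
0.72 381 0.102
```

{"name": "step_arm", "arguments": {
  "series": [
    {"offset": [-0.1, -1.7, 4], "dr": [0, 0.01, 0.05], "fingers": 1},
    {"offset": [0, 0, 4], "dr": [0, 0, 0], "fingers": 1},
    {"offset": [0, 0, 4], "dr": [0, 0, 0], "fingers": 1},
    {"offset": [0, 0, 0], "dr": [0, 0, 0], "fingers": 1}
  ]
}}

```text
t: 3.7
ee_pos: [0.5278, -0.3707, 0.0605]
tcp_rot: [0.004, 0.63, 0.776, 0.002]
force: [0.1, 0.6, 0.4]
width: 0.0855
```

```bash
python3 - <<'E'
from h import *
from workcell import telemetry
goto(telemetry.read_state(),[.5265,-.3686,.003],102)
f=dict(np.load("top0.npz"));W=cloud(f)
P,_=box(W,f["pixels"],.6,.74,-.2,-.01,.015,.3)
for x in np.arange(.62,.72,.01):
    print(round(x,2),[ (lambda s: round(float(s[:,2].max()),3) if len(s) else 0)(P[(abs(P[:,0]-x-.005)<.005)&(abs(P[:,1]-y-.01)<.01)]) for y in np.arange(-.16,-.02,.02)])
E
```

```text
t 3.7 pos [ 0.5278 -0.3707  0.0605] yaw 101.83 F [0.1 0.6 0.4] Tq [-0.05  0.05  0.02] w 0.0855
offset cm [ 0.26 -0.13  5.74] dr [ 0.008  0.004 -0.003]
0.62 [0, 0, 0, 0, 0, 0.041, 0.042, 0.062]
0.63 [0, 0, 0, 0, 0, 0.057, 0.068, 0.067]
0.64 [0, 0, 0, 0, 0, 0, 0.069, 0]
0.65 [0, 0, 0, 0, 0, 0, 0, 0]
0.66 [0, 0, 0, 0, 0, 0, 0, 0]
0.67 [0.098, 0.087, 0.066, 0.065, 0.054, 0.105, 0, 0]
0.68 [0.106, 0.109, 0.102, 0.066, 0.109, 0.109, 0.059, 0.038]
0.69 [0.109, 0.109, 0.107, 0.091, 0.108, 0.105, 0.073, 0.068]
0.7 [0.104, 0.105, 0.104, 0.095, 0.094, 0.069, 0.08, 0.085]
0.71 [0.103, 0.104, 0.097, 0.097, 0.097, 0.073, 0.088, 0.089]
```

{"name": "step_arm", "arguments": {
  "series": [
    {"offset": [1.0, -0.1, 2.5], "dr": [0.008, 0.004, 0], "fingers": 1},
    {"offset": [0, 0, 2], "dr": [0, 0, 0], "fingers": 1},
    {"offset": [0, 0, 0.9], "dr": [0, 0, 0], "fingers": 1},
    {"offset": [0, 0, 0], "dr": [0, 0, 0], "fingers": 1}
  ]
}}

```text
t: 4.2
ee_pos: [0.5299, -0.3645, 0.0101]
tcp_rot: [0.005, 0.631, 0.776, 0.001]
force: [-0.3, 0.2, -0.9]
width: 0.085
```

```bash
python3 - <<'E'
from h import *
from workcell import telemetry
goto(telemetry.read_state(),[.5248,-.3608,.005],102)
E
```

```text
t 4.2 pos [ 0.5299 -0.3645  0.0101] yaw 101.77 F [-0.3  0.2 -0.9] Tq [0.06 0.09 0.08] w 0.085
offset cm [ 0.47 -0.42  0.5 ] dr [ 0.007  0.007 -0.004]
```

{"name": "step_arm", "arguments": {
  "series": [
    {"offset": [0.5, -0.4, 0.5], "dr": [0.007, 0.007, 0], "fingers": 1},
    {"offset": [0, 0, 0], "dr": [0, 0, 0], "fingers": 1}
  ]
}}

```text
t: 4.45
ee_pos: [0.5255, -0.3612, 0.0061]
tcp_rot: [0.001, 0.631, 0.776, 0.0]
force: [-1.2, 0.3, 0.9]
width: 0.0853
```

```bash
python3 - <<'E'
from h import *
from workcell import telemetry
goto(telemetry.read_state(),[.5248,-.3608,.005],102)
E
```

```text
t 4.45 pos [ 0.5255 -0.3612  0.0061] yaw 101.73 F [-1.2  0.3  0.9] Tq [-0.03 -0.01 -0.01] w 0.0853
offset cm [ 0.06 -0.06  0.11] dr [ 0.001  0.002 -0.005]
```

Good. I'll close the fingers, then lift.

{"name": "step_arm", "arguments": {
  "series": [
    {"offset": [0, 0, 0.1], "dr": [0, 0, 0], "fingers": -1},
    {"offset": [0, 0, 0], "dr": [0, 0, 0], "fingers": -1},
    {"offset": [0, 0, 0], "dr": [0, 0, 0], "fingers": -1},
    {"offset": [0, 0, 0], "dr": [0, 0, 0], "fingers": -1},
    {"offset": [0, 0, 0], "dr": [0, 0, 0], "fingers": -1},
    {"offset": [0, 0, 0], "dr": [0, 0, 0], "fingers": -1}
  ],
  "squeeze": 90
}}

```text
t: 5.2
ee_pos: [0.5263, -0.3619, 0.0064]
tcp_rot: [0.002, 0.631, 0.776, 0.0]
force: [0.0, 0.1, 0.1]
width: 0.0196
```

```bash
python3 - <<'E'
from h import *
from workcell import telemetry
goto(telemetry.read_state(),[.5255,-.3612,.12],102)
E
```

```text
t 5.2 pos [ 0.5263 -0.3619  0.0064] yaw 101.74 F [0.  0.1 0.1] Tq [-0.05 -0.    0.02] w 0.0196
offset cm [  0.05  -0.03 -11.36] dr [ 0.003  0.003 -0.005]
```

{"name": "step_arm", "arguments": {
  "series": [
    {"offset": [0, 0, -2], "dr": [0, 0, 0], "fingers": -1},
    {"offset": [0, 0, -4], "dr": [0, 0, 0], "fingers": -1},
    {"offset": [0, 0, -4], "dr": [0, 0, 0], "fingers": -1},
    {"offset": [0, 0, -3], "dr": [0, 0, 0], "fingers": -1},
    {"offset": [0, 0, 0], "dr": [0, 0, 0], "fingers": -1}
  ]
}}

```text
t: 5.82
ee_pos: [0.5256, -0.3614, 0.1436]
tcp_rot: [0.002, 0.631, 0.776, -0.0]
force: [0.7, -0.0, -1.2]
width: 0.0198
```

```bash
cat >> h.py <<'E'
def bar_meas(g,s):
    """steel shank line from depth cloud: cut points near gripper's tool-x ray"""
    V=cloud(g); R=Rt(s); T=R.inv().apply((V-s["ee_pos"]).reshape(-1,3)).reshape(V.shape)
    m=(T[...,0]>.03)&(T[...,0]<.15)&(abs(T[...,1])<.025)&(T[...,2]>-.035)&(T[...,2]<.03)
    return T[m],g["pixels"][m]
E
python3 - <<'E'
from h import *
from workcell import telemetry,grab_frame
for c in("top","scene"):
    g=grab_frame(c); s=telemetry.read_state(); np.savez(c+"1.npz",**g)
    goto(s,[.5255,-.3612,.12],102)
    T,q=bar_meas(g,s); P=T
    print(c,len(P),"x range",np.percentile(P[:,0],[1,99]).round(4),"y",P[:,1].mean().round(4),"z",np.percentile(P[:,2],[5,25,50,95]).round(4))
    for x in np.arange(.03,.15,.015):
        k=P[abs(P[:,0]-x-.0075)<.0075]
        if len(k)>3: print(round(x+.0075,4),len(k),np.round([k[:,1].min(),k[:,1].max(),(k[:,1].min()+k[:,1].max())/2],4),np.percentile(k[:,2],[10,50,90]).round(4))
g=dict(np.load("scene1.npz")); cv2.imwrite("pics/s1.png",cv2.resize(g["pixels"][100:300,200:480],None,fx=2.8,fy=2.8)[:,:,::-1])
E
```

```text
t 5.88 pos [ 0.5245 -0.361   0.1421] yaw 101.77 F [ 0.1 -0.1 -1.5] Tq [-0.11 -0.06  0.04] w 0.0197
offset cm [-0.04  0.1   2.21] dr [ 0.001  0.002 -0.004]
top 403 x range [0.0314 0.1212] y 0.0003 z [-0.0174 -0.0158 -0.0146 -0.0064]
0.0375 64 [-0.0076  0.0103  0.0013] [-0.0161 -0.0147 -0.0124]
0.0525 63 [-0.0078  0.0103  0.0012] [-0.0168 -0.0147 -0.0126]
0.0675 67 [-0.0078  0.0096  0.0009] [-0.017  -0.0153 -0.0128]
0.0825 65 [-0.008   0.0099  0.0009] [-0.0168 -0.0145 -0.0122]
0.0975 65 [-0.0084  0.0098  0.0007] [-0.0165 -0.0143 -0.0118]
0.1125 66 [-0.0084  0.0094  0.0005] [-0.0165 -0.0147 -0.0126]
0.1275 13 [-0.0074  0.0081  0.0004] [-0.016  -0.0118 -0.0027]
t 5.92 pos [ 0.5235 -0.3606  0.1406] yaw 101.77 F [ 0.5  0.4 -2.3] Tq [-0.09 -0.03  0.05] w 0.0196
offset cm [-0.1   0.19  2.06] dr [-0.001  0.    -0.004]
scene 281 x range [0.0323 0.1259] y -0.0021 z [-0.0144 -0.0137 -0.0127  0.0015]
0.0375 28 [-0.0089  0.0084 -0.0002] [-0.0145 -0.0136 -0.0047]
0.0525 28 [-0.0087  0.008  -0.0004] [-0.0144 -0.0136 -0.0012]
0.0675 37 [-0.0092  0.009  -0.0001] [-0.0144 -0.0132 -0.0032]
0.0825 28 [-0.0091  0.0087 -0.0002] [-0.0142 -0.0134 -0.0048]
0.0975 36 [-0.0094  0.0083 -0.0006] [-0.014  -0.0134 -0.0032]
0.1125 36 [-0.0095  0.0082 -0.0007] [-0.0142 -0.013  -0.0039]
0.1275 88 [-0.0092  0.0088 -0.0002] [-0.0128 -0.0052  0.0021]
```

View pics/s1.png

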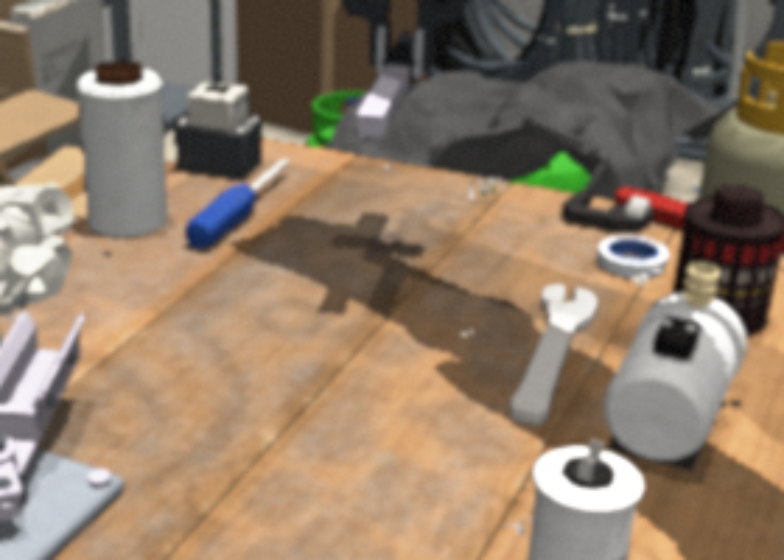

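The bar is held level in mid-air, with its steel end at crop (375,115). In tool axes the tip is at x≈122 mm and the underside is about 5 mm below the TCP. I'll move it above the handle.

{"name": "step_arm", "arguments": {
  "series": [
    {"offset": [2, 1.3, -0.3], "dr": [0, 0, 0], "fingers": -1},
    {"offset": [3.6, 2.4, 0], "dr": [0, 0, 0], "fingers": -1},
    {"offset": [3.6, 2.4, 0], "dr": [0, 0, 0], "fingers": -1},
    {"offset": [3.6, 2.4, 0], "dr": [0, 0, 0], "fingers": -1},
    {"offset": [3.6, 2.4, 0], "dr": [0, 0, 0], "fingers": -1},
    {"offset": [3.6, 2.4, 0], "dr": [0, 0, 0], "fingers": -1},
    {"offset": [3, 2.0, 0], "dr": [0, 0, 0], "fingers": -1},
    {"offset": [1.5, 1.0, 0], "dr": [0, 0, -0.06], "fingers": -1},
    {"offset": [0, 0, 0], "dr": [0, 0, -0.06], "fingers": -1},
    {"offset": [0, 0, 0], "dr": [0, 0, 0], "fingers": -1}
  ]
}}

```text
t: 7.18
ee_pos: [0.6289, -0.0591, 0.1319]
tcp_rot: [-0.013, 0.575, 0.818, -0.001]
force: [-1.0, 0.8, -0.5]
width: 0.0202
```

```bash
python3 - <<'E'
from h import *
from workcell import telemetry
goto(telemetry.read_state(),[.6364,-.0766,.12],109)
E
```

```text
t 7.17 pos [ 0.6289 -0.0591  0.1319] yaw 109.85 F [-1.   0.8 -0.5] Tq [-0.1  -0.06 -0.02] w 0.0202
offset cm [-1.93  0.13  1.15] dr [-0.018 -0.02   0.015]
```

{"name": "step_arm", "arguments": {
  "series": [
    {"offset": [-1.9, 0.1, 0.5], "dr": [-0.018, -0.02, 0.015], "fingers": -1},
    {"offset": [0, 0, 0], "dr": [0, 0, 0], "fingers": -1},
    {"offset": [0, 0, 0], "dr": [0, 0, 0], "fingers": -1}
  ]
}}

```text
t: 7.55
ee_pos: [0.6354, -0.0805, 0.1251]
tcp_rot: [0.0, 0.583, 0.813, -0.001]
force: [-0.9, 0.2, -1.1]
width: 0.0196
```

```bash
python3 - <<'E'
from h import *
from workcell import telemetry,grab_frame
M=None
for c in("top","scene"):
    g=grab_frame(c); s=telemetry.read_state(); np.savez(c+"2.npz",**g)
    goto(s,[.6364,-.0766,.12],109)
    V=cloud(g);T,_=bar_meas(g,s); P=Rt(s).apply(T)+s["ee_pos"]
    for x in np.arange(.03,.12,.02):
        k=T[abs(T[:,0]-x-.01)<.01]
        if len(k)>3: print(round(x+.01,3),len(k),np.round([k[:,1].min(),k[:,1].max(),(k[:,1].min()+k[:,1].max())/2],4),np.percentile(k[:,2],[10,50,90]).round(4))
    print("tip x",np.percentile(T[:,0],99))
    print(c, "axis",cv2.fitLine((P[:,:2]*1000).astype(np.float32),cv2.DIST_HUBER,0,.01,.01).ravel().round(3))
g=dict(np.load("top2.npz")); cv2.imwrite("pics/t2.png",cv2.resize(g["pixels"][140:240,180:310],None,fx=6,fy=6,interpolation=cv2.INTER_CUBIC)[:,:,::-1])
g=dict(np.load("scene2.npz")); cv2.imwrite("pics/s2.png",cv2.resize(g["pixels"][140:290,120:320],None,fx=4,fy=4,interpolation=cv2.INTER_CUBIC)[:,:,::-1])
E
```

```text
t 7.6 pos [ 0.6352 -0.0811  0.1251] yaw 108.69 F [ 0.5 -1.2 -0.8] Tq [-0.1  -0.02  0.02] w 0.0197
offset cm [0.39 0.26 0.51] dr [-0.002  0.002 -0.005]
0.04 9 [-0.0091  0.0074 -0.0008] [-0.0148 -0.0131 -0.0113]
0.06 88 [-0.0093  0.0092 -0.    ] [-0.015  -0.0129 -0.0041]
0.08 89 [-0.0093  0.0098  0.0003] [-0.0147 -0.0128 -0.0045]
0.1 91 [-0.0099  0.0094 -0.0003] [-0.0148 -0.0128 -0.0052]
0.12 54 [-0.0098  0.0089 -0.0004] [-0.0149 -0.0128 -0.0043]
tip x 0.12129892933111644
top axis [ 3.47000e-01 -9.38000e-01  6.05853e+02 -1.18000e+00]
t 7.65 pos [ 0.6353 -0.0807  0.1252] yaw 108.72 F [ 0.  -0.4 -1.1] Tq [-0.04  0.01 -0.01] w 0.0196
offset cm [0.35 0.24 0.52] dr [-0.002  0.002 -0.005]
0.04 83 [-0.0105  0.0088 -0.0009] [-0.0127 -0.0119 -0.    ]
0.06 88 [-0.0107  0.0074 -0.0016] [-0.0128 -0.0118  0.0005]
0.08 93 [-0.0107  0.0083 -0.0012] [-0.0129 -0.0119  0.0003]
0.1 101 [-0.0112  0.0075 -0.0019] [-0.013  -0.0119  0.0001]
0.12 180 [-0.0112  0.0075 -0.0019] [-0.0126 -0.0063  0.0025]
tip x 0.12539770502888134
scene axis [ 2.75000e-01 -9.61000e-01  6.02554e+02 -2.46500e+00]
```

View pics/t2.png

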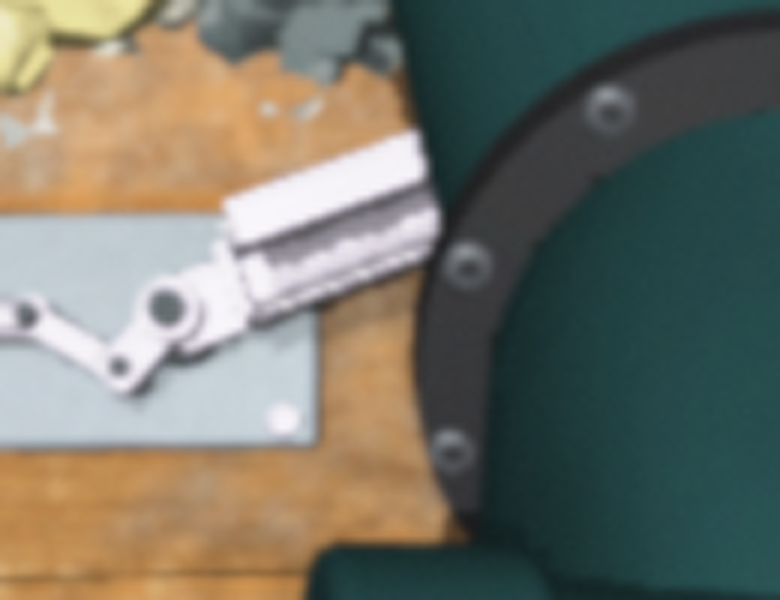

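View pics/s2.png

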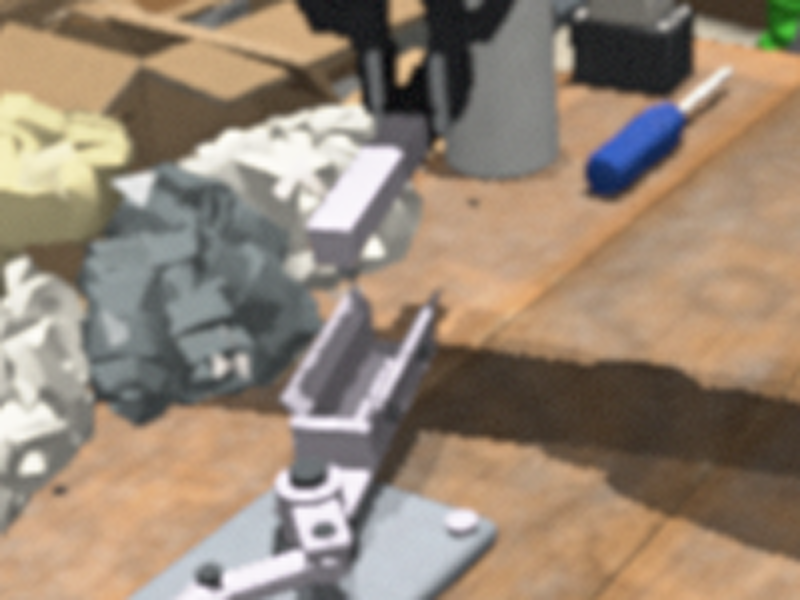

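The top view shows the bar above the channel's far side, with handle lips at crop (225,205)–(440,210). In the scene view the bar hovers above the channel with its steel end at (335,245). The lips run from (283,400) to (350,290) and from (385,428) to (438,295). I'll cross-check the handle line with the scene camera.

```bash
python3 - <<'E'
from h import *
from workcell import telemetry
g=dict(np.load("scene2.npz")); c=lambda x,y,z:ray(g,120+(x+.5)/4-.5,140+(y+.5)/4-.5,z)
L=np.array([c(*p,.064) for p in[(283,400),(350,290),(385,428),(438,295)]])*1000
print(L.round(1)); M=(L[0]+L[2])/2,(L[1]+L[3])/2; print("mid in/out",M[0].round(1),M[1].round(1))
d=M[1]-M[0]; print("ang",np.degrees(np.arctan2(d[1],d[0])),np.linalg.norm(d),"width",[np.linalg.norm(np.cross(d,L[i]-L[0])[2])/np.linalg.norm(d) for i in(2,3)])
n=np.array([.943,.333]);m=(M[0]+M[1])[:2]/2
s=telemetry.read_state();bt=s["ee_pos"]*1000
for off in(-1.5,):
    b=(Rt(s).apply([.085,off/1000,0])*1000+bt)[:2]; print("scene bar pt",b.round(1),"lateral needed (tool y, mm)",(m-b)@n, "channel centre",m)
E
```

```text
[[611.7  53.9  64. ]
 [644.1 -33.1  64. ]
 [563.1  51.8  64. ]
 [606.6 -47.2  64. ]]
mid in/out [587.4  52.9  64. ] [625.3 -40.2  64. ]
ang -67.80694934506832 100.45014450344345 width [np.float64(45.82131392708767), np.float64(42.93483706634307)]
scene bar pt [606.6  -0.7] lateral needed (tool y, mm) 2.109946144285823 channel centre [606.37578677   6.35034992]
```

{"name": "step_arm", "arguments": {
  "series": [
    {"offset": [0.37, 0.23, 1.5], "dr": [0, 0, -0.008], "fingers": -1},
    {"offset": [0, 0, 2], "dr": [0, 0, 0], "fingers": -1},
    {"offset": [0, 0, 1.0], "dr": [0, 0, 0], "fingers": -1},
    {"offset": [0, 0, 0], "dr": [0, 0, 0], "fingers": -1},
    {"offset": [0, 0, 0], "dr": [0, 0, 0], "fingers": -1}
  ]
}}

```text
t: 8.28
ee_pos: [0.6358, -0.0753, 0.0759]
tcp_rot: [-0.001, 0.579, 0.815, -0.001]
force: [0.3, 0.2, -1.3]
width: 0.0197
```

```bash
python3 - <<'E'
from h import *
from workcell import telemetry,grab_frame
for c in("scene","top"):
    g=grab_frame(c); s=telemetry.read_state(); np.savez(c+"3.npz",**g)
    goto(s,[.6369,-.0764,.06],109.3)
g=dict(np.load("scene3.npz")); A=cv2.resize(g["pixels"][190:265,170:250],None,fx=7,fy=7,interpolation=cv2.INTER_CUBIC)
g=dict(np.load("top3.npz")); B=cv2.resize(g["pixels"][155:200,200:260],None,fx=4,fy=4,interpolation=cv2.INTER_CUBIC)
B=cv2.copyMakeBorder(B,0,A.shape[0]-B.shape[0],0,0,cv2.BORDER_CONSTANT)
cv2.imwrite("pics/s3.png",np.hstack([A,B])[:,:,::-1])
E
```

```text
t 8.32 pos [ 0.6357 -0.0753  0.076 ] yaw 109.27 F [-0.1  0.2 -2.3] Tq [-0.12 -0.06  0.03] w 0.0201
offset cm [-0.14  0.08  1.6 ] dr [-0.003  0.001 -0.001]
t 8.38 pos [ 0.6359 -0.0754  0.0763] yaw 109.26 F [ 0.9  0.1 -1.4] Tq [-0.1  -0.07 -0.03] w 0.0197
offset cm [-0.13  0.07  1.63] dr [-0.003  0.001 -0.001]
```

View pics/s3.png

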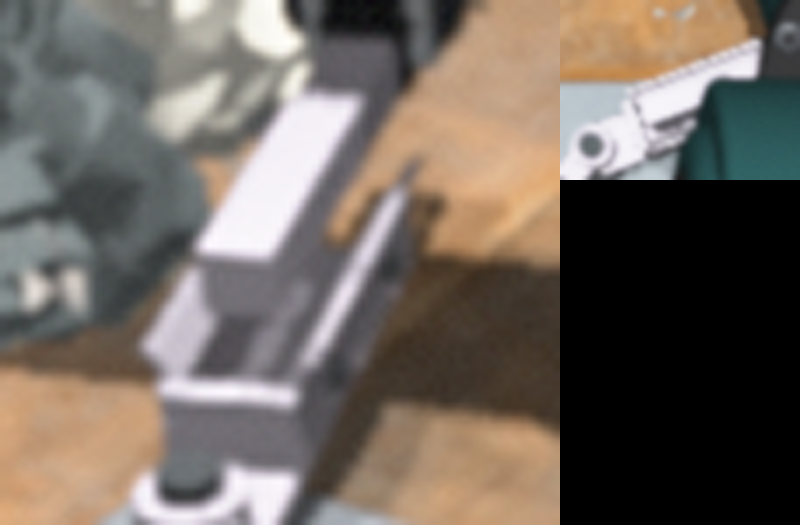

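The lips are flared, so they act as a funnel. The bar's end at (240,280) sits over the channel between the lips, in line with the middle of the end wall at (230,390). I'll lower in small steps and watch the force.

{"name": "step_arm", "arguments": {
  "series": [
    {"offset": [-0.1, 0.06, 0.8], "dr": [0, 0, 0], "fingers": -1},
    {"offset": [0, 0, 0.6], "dr": [0, 0, 0], "fingers": -1},
    {"offset": [0, 0, 0], "dr": [0, 0, 0], "fingers": -1}
  ]
}}

```text
t: 8.75
ee_pos: [0.6375, -0.0765, 0.0622]
tcp_rot: [0.0, 0.579, 0.815, -0.001]
force: [-0.4, 0.7, -1.8]
width: 0.0197
```

```bash
python3 - <<'E'
from h import *
from workcell import telemetry
goto(telemetry.read_state(),[.6369,-.0764,.0415],109.3)
E
```

```text
t 8.75 pos [ 0.6375 -0.0765  0.0622] yaw 109.24 F [-0.4  0.7 -1.8] Tq [-0.07 -0.05  0.03] w 0.0197
offset cm [ 0.03 -0.05  2.07] dr [-0.001  0.002 -0.001]
```

{"name": "step_arm", "arguments": {
  "series": [
    {"offset": [0, -0.05, 0.5], "dr": [0, 0, 0], "fingers": -1},
    {"offset": [0, 0, 0.4], "dr": [0, 0, 0], "fingers": -1},
    {"offset": [0, 0, 0], "dr": [0, 0, 0], "fingers": -1}
  ]
}}

```text
t: 9.12
ee_pos: [0.637, -0.0767, 0.0526]
tcp_rot: [0.0, 0.579, 0.815, -0.001]
force: [-0.2, -0.2, -1.1]
width: 0.0198
```

```bash
python3 - <<'E'
from h import *
from workcell import telemetry
goto(telemetry.read_state(),[.6369,-.0764,.0415],109.3)
E
```

```text
t 9.12 pos [ 0.637  -0.0767  0.0526] yaw 109.24 F [-0.2 -0.2 -1.1] Tq [-0.06  0.03 -0.  ] w 0.0198
offset cm [0.03 0.   1.11] dr [-0.001  0.002 -0.001]
```

{"name": "step_arm", "arguments": {
  "series": [
    {"offset": [0, 0, 0.4], "dr": [0, 0, 0], "fingers": -1},
    {"offset": [0, 0, 0.4], "dr": [0, 0, 0], "fingers": -1},
    {"offset": [0, 0, 0], "dr": [0, 0, 0], "fingers": -1}
  ]
}}

```text
t: 9.5
ee_pos: [0.6371, -0.0767, 0.0441]
tcp_rot: [0.0, 0.579, 0.815, -0.001]
force: [0.4, -0.2, -2.0]
width: 0.02
```

```bash
python3 - <<'E'
from h import *
from workcell import telemetry
goto(telemetry.read_state(),[.6369,-.0764,.0415],109.3)
E
```

```text
t 9.5 pos [ 0.6371 -0.0767  0.0441] yaw 109.24 F [ 0.4 -0.2 -2. ] Tq [-0.11 -0.08  0.02] w 0.02
offset cm [ 0.03 -0.01  0.26] dr [-0.001  0.002 -0.001]
```

{"name": "step_arm", "arguments": {
  "series": [
    {"offset": [0, 0, 0.2], "dr": [0, 0, 0], "fingers": -1},
    {"offset": [0, 0, 0], "dr": [0, 0, 0], "fingers": -1}
  ]
}}

```text
t: 9.75
ee_pos: [0.6374, -0.0766, 0.0424]
tcp_rot: [0.001, 0.579, 0.815, -0.001]
force: [-0.7, -1.0, -0.3]
width: 0.02
```

```bash
python3 - <<'E'
from h import *
from workcell import telemetry
s=telemetry.read_state()
goto(s,[.6369,-.0764,.0415],109.3); print(np.round(s["joint_positions"],2))
E
```

```text
t 9.75 pos [ 0.6374 -0.0766  0.0424] yaw 109.24 F [-0.7 -1.  -0.3] Tq [-0.04  0.08  0.  ] w 0.02
offset cm [ 0.04 -0.04  0.09] dr [-0.     0.002 -0.001]
[ 0.26  0.75 -0.31  1.9   0.41  0.55  0.01]
```

{"name": "step_arm", "arguments": {
  "series": [
    {"offset": [0.02, -0.65, 0], "dr": [0, 0, 0.04], "fingers": -1},
    {"offset": [0.05, -1.3, 0], "dr": [0, 0, 0.08], "fingers": -1},
    {"offset": [0.05, -1.3, 0], "dr": [0, 0, 0.08], "fingers": -1},
    {"offset": [0, 0, 0], "dr": [0, 0, 0], "fingers": -1}
  ],
  "squeeze": 110
}}

```text
t: 10.25
ee_pos: [0.6111, -0.0837, 0.0434]
tcp_rot: [0.006, 0.661, 0.751, 0.005]
force: [1.5, 0.4, -4.8]
width: 0.0189
```

```bash
cat > sw.py <<'E'
from h import *
from workcell import telemetry
import sys
s=telemetry.read_state(); a=float(sys.argv[1])  # desired lever angle
v=s["ee_pos"][:2]-[.582,.076]; print("r",np.hypot(*v).round(4),"lever by pos",(np.radians(-70.05)-np.arctan2(v[1],v[0])).round(3))
t=np.radians(-70.05)-a
goto(s,[.582+.1623*np.cos(t),.076+.1623*np.sin(t),.0424],109.24-np.degrees(a))
E
python3 sw.py .2
```

```text
r 0.1624 lever by pos 0.168
t 10.25 pos [ 0.6111 -0.0837  0.0434] yaw 97.28 F [ 1.5  0.4 -4.8] Tq [-0.11 -0.31  0.34] w 0.0189
offset cm [-0.01 -0.52  0.09] dr [ 0.015  0.002 -0.009]
```

{"name": "step_arm", "arguments": {
  "series": [
    {"offset": [0.05, -1.4, 0.05], "dr": [0.01, 0, 0.07], "fingers": -1},
    {"offset": [0.05, -1.3, 0], "dr": [0, 0, 0.08], "fingers": -1},
    {"offset": [0.05, -1.3, 0], "dr": [0, 0, 0.08], "fingers": -1},
    {"offset": [0, 0, 0], "dr": [0, 0, 0], "fingers": -1}
  ]
}}

```text
t: 10.75
ee_pos: [0.5767, -0.0863, 0.0435]
tcp_rot: [0.007, 0.739, 0.674, 0.004]
force: [1.8, -0.5, -5.0]
width: 0.0191
```

```bash
python3 sw.py .5; python3 - <<'E'
from h import *
from workcell import grab_frame
g=grab_frame("scene"); A=cv2.resize(g["pixels"][170:310,120:280],None,fx=4,fy=4,interpolation=cv2.INTER_CUBIC)
cv2.imwrite("pics/s4.png",A[:,:,::-1])
E
```

```text
r 0.1624 lever by pos 0.381
t 10.75 pos [ 0.5767 -0.0863  0.0435] yaw 84.77 F [ 1.8 -0.5 -5. ] Tq [-0.16 -0.37  0.82] w 0.0191
offset cm [ 0.01 -1.93  0.08] dr [0.016 0.003 0.073]
```

View pics/s4.png

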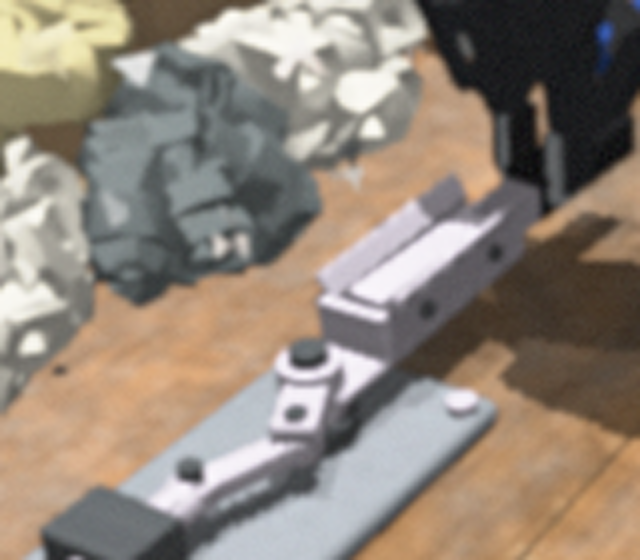

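The bar lies in the channel (crop (430,255)) and the handle has turned with it. I'll go on with more push than twist.

{"name": "step_arm", "arguments": {
  "series": [
    {"offset": [0.07, -1.6, 0.05], "dr": [0.01, 0, 0.08], "fingers": -1},
    {"offset": [0.07, -1.5, 0.05], "dr": [0, 0, 0.08], "fingers": -1},
    {"offset": [0.07, -1.5, 0], "dr": [0, 0, 0.08], "fingers": -1},
    {"offset": [0, 0, 0], "dr": [0, 0, 0], "fingers": -1}
  ]
}}

```text
t: 11.3
ee_pos: [0.5383, -0.0806, 0.0434]
tcp_rot: [0.007, 0.813, 0.583, 0.004]
force: [2.4, -0.3, -5.8]
width: 0.0193
```

```bash
python3 sw.py .9
```

```text
r 0.1626 lever by pos 0.62
t 11.3 pos [ 0.5383 -0.0806  0.0434] yaw 71.29 F [ 2.4 -0.3 -5.8] Tq [-0.16 -0.17  0.63] w 0.0193
offset cm [ 0.41 -4.51  0.03] dr [0.016 0.001 0.238]
```

{"name": "step_arm", "arguments": {
  "series": [
    {"offset": [0.07, -1.6, 0.02], "dr": [0.01, 0, 0.09], "fingers": -1},
    {"offset": [0.07, -1.6, 0], "dr": [0, 0, 0.09], "fingers": -1},
    {"offset": [0.07, -1.6, 0], "dr": [0, 0, 0.09], "fingers": -1},
    {"offset": [0, 0, 0], "dr": [0, 0, 0], "fingers": -1}
  ]
}}

```text
t: 11.8
ee_pos: [0.4932, -0.0604, 0.0426]
tcp_rot: [0.001, 0.884, 0.467, -0.003]
force: [-3.0, 1.8, 1.1]
width: 0.0189
```

```bash
python3 sw.py 1.02
```

```text
r 0.1627 lever by pos 0.925
t 11.8 pos [ 0.4932 -0.0604  0.0426] yaw 55.71 F [-3.   1.8  1.1] Tq [0.5  0.63 0.19] w 0.0189
offset cm [ 0.08 -1.54  0.02] dr [-0.     0.006  0.086]
```

{"name": "step_arm", "arguments": {
  "series": [
    {"offset": [0.06, -1.0, 0], "dr": [0, 0, 0.06], "fingers": -1},
    {"offset": [0.03, -0.6, 0], "dr": [0, 0, 0.03], "fingers": -1},
    {"offset": [0, 0, 0], "dr": [0, 0, 0], "fingers": -1}
  ]
}}

```text
t: 12.18
ee_pos: [0.4815, -0.05, 0.0425]
tcp_rot: [0.0, 0.904, 0.428, -0.003]
force: [-0.6, -0.2, -0.5]
width: 0.0195
```

```bash
python3 sw.py 1.02; python3 - <<'E'
from h import *
from workcell import grab_frame
A,B=[cv2.resize(grab_frame(c)["pixels"][y:y+120,x:x+100],None,fx=4,fy=4,interpolation=cv2.INTER_CUBIC) for c,x,y in(("scene",170,180),("top",180,150))]
cv2.imwrite("pics/s5.png",np.hstack([A,B])[:,:,::-1])
E
```

```text
r 0.1612 lever by pos 1.022
t 12.18 pos [ 0.4815 -0.05    0.0425] yaw 50.62 F [-0.6 -0.2 -0.5] Tq [0.07 0.09 0.1 ] w 0.0195
offset cm [-0.11  0.03  0.02] dr [-0.002  0.006 -0.003]
```

View pics/s5.png

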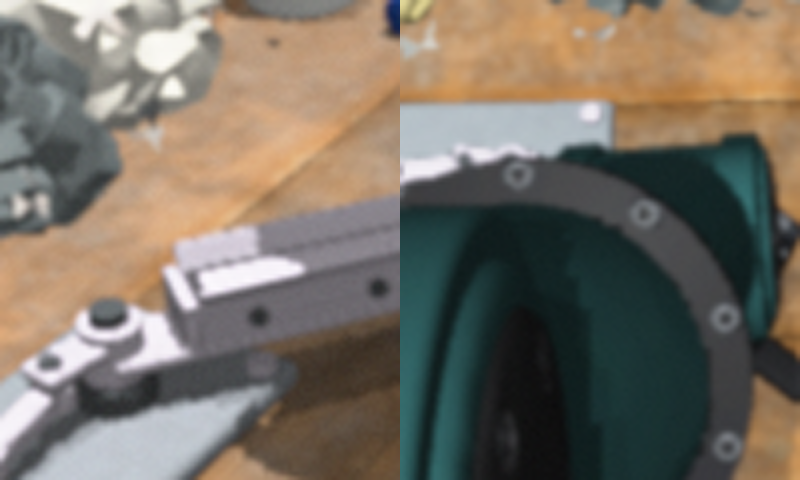

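The handle is swung round and the bar's end is visible in the channel at crop (245,275). Pose and yaw both give about 1.02 rad. I'll nudge it once against the stop, then centre and release.

{"name": "step_arm", "arguments": {
  "series": [
    {"offset": [0, -0.5, 0], "dr": [0, 0, 0.01], "fingers": -1},
    {"offset": [0, 0, 0], "dr": [0, 0, 0], "fingers": -1}
  ]
}}

```text
t: 12.52
ee_pos: [0.4795, -0.0474, 0.0427]
tcp_rot: [0.001, 0.906, 0.422, -0.002]
force: [-0.6, -0.6, -1.2]
width: 0.0192
```

```bash
python3 sw.py 1.02
```

```text
r 0.1604 lever by pos 1.041
t 12.53 pos [ 0.4795 -0.0474  0.0427] yaw 49.96 F [-0.6 -0.6 -1.2] Tq [0.03 0.04 0.03] w 0.0192
offset cm [-0.19  0.35  0.03] dr [ 0.     0.004 -0.015]
```

{"name": "step_arm", "arguments": {
  "series": [
    {"offset": [-0.1, -0.5, 0], "dr": [0, 0, 0], "fingers": -1},
    {"offset": [-0.1, -0.4, 0], "dr": [0, 0, 0], "fingers": -1}
  ]
}}

```text
t: 12.78
ee_pos: [0.479, -0.0468, 0.0433]
tcp_rot: [0.006, 0.908, 0.419, 0.004]
force: [3.9, -5.0, -5.1]
width: 0.0194
```

```bash
python3 sw.py 1.02
```

```text
r 0.1603 lever by pos 1.046
t 12.78 pos [ 0.479  -0.0468  0.0433] yaw 49.6 F [ 3.9 -5.  -5.1] Tq [-1.08 -0.77 -0.17] w 0.0194
offset cm [-0.19  0.43  0.09] dr [ 0.014 -0.003 -0.021]
```

The bar now meets a firm stop at 1.02–1.04 rad, at about 6 N. I'll ease back to the centre, then open and rise.

{"name": "step_arm", "arguments": {
  "series": [
    {"offset": [0, 0.3, 0.05], "dr": [0.012, 0, -0.01], "fingers": -1},
    {"offset": [0, 0, 0], "dr": [0, 0, 0], "fingers": -1}
  ],
  "squeeze": 40
}}

```text
t: 13.02
ee_pos: [0.4811, -0.049, 0.0427]
tcp_rot: [0.0, 0.906, 0.424, 0.001]
force: [-0.2, 0.3, -1.1]
width: 0.0189
```

```bash
python3 sw.py 1.02
```

```text
r 0.1607 lever by pos 1.027
t 13.03 pos [ 0.4811 -0.049   0.0427] yaw 50.19 F [-0.2  0.3 -1.1] Tq [-0.04  0.08 -0.01] w 0.0189
offset cm [-0.16  0.12  0.03] dr [ 0.001 -0.002 -0.011]
```

{"name": "step_arm", "arguments": {
  "series": [
    {"offset": [-0.4, 0, 0.1], "dr": [0, 0, 0], "fingers": -1},
    {"offset": [0, 0, 0], "dr": [0, 0, 0], "fingers": -1},
    {"offset": [0, 0, 0], "dr": [0, 0, 0], "fingers": 0},
    {"offset": [0, 0, 0], "dr": [0, 0, 0], "fingers": 0.2},
    {"offset": [0, 0, 0], "dr": [0, 0, 0], "fingers": 0.2},
    {"offset": [0, 0, 0], "dr": [0, 0, 0], "fingers": 0.2}
  ]
}}

```text
t: 13.78
ee_pos: [0.4772, -0.0511, 0.0418]
tcp_rot: [-0.001, 0.905, 0.425, 0.001]
force: [-0.1, 0.5, -0.2]
width: 0.0512
```

```bash
python3 sw.py 1.02
```

```text
r 0.1647 lever by pos 1.038
t 13.78 pos [ 0.4772 -0.0511  0.0418] yaw 50.28 F [-0.1  0.5 -0.2] Tq [0.02 0.   0.03] w 0.0512
offset cm [ 0.25  0.29 -0.06] dr [-0.    -0.002 -0.009]
```

{"name": "step_arm", "arguments": {
  "series": [
    {"offset": [0, 0, -1], "dr": [0, 0, 0], "fingers": 0.2},
    {"offset": [0, 0, -3], "dr": [0, 0, 0], "fingers": 0.2},
    {"offset": [0, 0, -4], "dr": [0, 0, 0], "fingers": 0.2},
    {"offset": [0, 0, -5], "dr": [0, 0, 0], "fingers": 0.2},
    {"offset": [0, 0, -5], "dr": [0, 0, 0], "fingers": 0.2},
    {"offset": [-3, 2, -1], "dr": [0, 0, 0], "fingers": 0.2},
    {"offset": [-3, 3, 0], "dr": [0, 0, 0], "fingers": 0.2},
    {"offset": [-3, 4, 0], "dr": [0, 0, 0], "fingers": 0.2},
    {"offset": [-3, 4, 0], "dr": [0, 0, 0], "fingers": 0.2},
    {"offset": [-3, 4, 0], "dr": [0, 0, 0], "fingers": 0.2},
    {"offset": [-3, 4, 0], "dr": [0, 0, 0], "fingers": 0.2},
    {"offset": [0, 0, 0], "dr": [0, 0, 0], "fingers": 0.2}
  ]
}}

```text
t: 15.28
ee_pos: [0.5248, -0.3309, 0.2465]
tcp_rot: [0.002, 0.904, 0.427, 0.004]
force: [-0.7, -0.0, 1.1]
width: 0.0513
```

```bash
python3 - <<'E'
from h import *
from workcell import grab_frame,telemetry
goto(telemetry.read_state(),[.48,-.25,.2],50)
G={c:grab_frame(c) for c in("scene","top")}
for c in G: np.savez(c+"9.npz",**G[c])
A=cv2.resize(G["scene"]["pixels"][190:370,60:260],None,fx=2,fy=2);B=cv2.resize(G["top"]["pixels"][140:320,110:310],None,fx=2,fy=2)
cv2.imwrite("pics/s9.png",np.hstack([A,B])[:,:,::-1])
E
```

```text
t 15.28 pos [ 0.5248 -0.3309  0.2465] yaw 50.58 F [-0.7 -0.   1.1] Tq [0.04 0.01 0.05] w 0.0513
offset cm [ 3.38 -8.63  4.6 ] dr [ 0.007 -0.005  0.01 ]
```

View pics/s9.png

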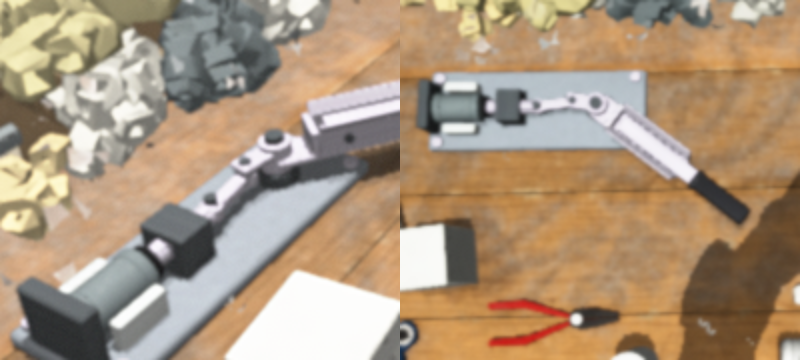

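The final view shows the plunger (crop (487,105)) on the coupling, the links nearly in line and the handle at about −128°. The bar lies in the channel with its black grip outside, ending at (745,215). One numeric check, then I hand in.

```bash
python3 - <<'E'
from h import *
from workcell import order,telemetry
g=dict(np.load("top9.npz"));V=cloud(g)
P,q=box(V,g["pixels"],.35,.56,-.15,.06,.03,.075)
B=P[(q.max(1)<80)]; c,s,a=rect(B); v=c/1000-[.582,.076]
print("grip centre",c,s,a,"r",np.hypot(*v),"lever",np.radians(-70.05)-np.arctan2(v[1],v[0]),"top z",np.percentile(B[:,2],[10,50,90]).round(4))
s=telemetry.read_state();print(np.abs(s["qvel"]).max(),s["t"]); order.job_done()
E
```

```text
grip centre [464.6 -71.6] [75.5 21.2] 51.2 r 0.18859618235796818 lever 1.0201186336141324 top z [0.0573 0.0596 0.0617]
0.02950034418718944 15.375
the job is handed in; nothing more can be done
```

The clamp is locked on the coupling and the bar is lying in the handle's channel. I handed the job in at 15.4 s, with the arm clear of everything.

I gripped the bar on its black part and lowered the steel end into the channel. I then swung the handle clockwise past the dead point until it met a firm stop, where a test push of about 6 N did not move it further. After that I eased back, let go and drew the arm away.

**Last checks, with the arm clear:**
- **Lever angle:** about 1.02 rad, measured from the camera after I let go. This matches the closed stop, and the picture shows the plunger against the coupling.
- **Bar position:** the grip's centre is 189 mm from the pivot, which puts the steel end at about 42 mm, inside the 33–58 mm range.
- **Bar height:** the grip's top is at about 59 mm, so the bar is flat on the channel floor.

**Disagreements:** the two cameras differed by 1–2 mm on the bar's sideways position. The gripper read about 19.6 mm wide on the 22 mm grip. Neither made a difference to the job. No check failed.

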